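# Index the rotary table to the setting pointer and lock it

## Robot

A 6-joint arm with a two-finger parallel gripper is mounted at the origin on a cart in front of the work surface, level with it; the furniture and walls round the work are solid. World frame = base frame: x ahead of the robot, y to its left, z up, the work surface at z = 0. Lengths are in mm, angles in rad, forces in N, time in s.
With the tool pointing down it reaches from about 350 to 775 mm from the base axis. Payload 7.3 kg.
Tool frame: the origin (TCP) lies at the very end of the fingers, on their centre line; the grasp point (between the pads) lies 19 mm behind it; z points along the fingers, y is the line along which they close (so a half turn about z gives the same grasp; the last joint's range is limited). The gripper opens to 92 mm and grips with 3 to 60 N. Pads are 19 mm wide; open, the fingers measure 130 mm over their backs; the gripper's body (75 mm by 190 mm) begins 47 mm behind the grasp point.
Start: joints at [1.028, 0.342, 1.524, -0, 1.275, -0.146], TCP at [202.884, 484.235, 226.741] pointing down, gripper open.
Joint ranges: [-2.53, 2.53], [-0.77, 2.02], [0.04, 2.7], [-1, 4.14], [0.28, 2.66], [-3.11, 3.11]. Speed limits (rad/s): [2.57, 2.57, 3.14, 3.14, 3.14, 3.14].

## Interface

Orientations are given as [roll, pitch, yaw] about the fixed x, y, z axes, in that order (R = Rz(yaw) Ry(pitch) Rx(roll)).
In Python, from plant import bot gives the robot as it stands.
- The arm moves only by the tool jog_arm, never from a script. Its argument "targets" is a list of rows, each an object with "xyz": the shift along the tool's x, y, z as a fraction of full scale, a list of three; "spin": the turn about the tool's z as a fraction of full scale. In form: [{"xyz": [x, y, z], "spin": spin}, ...]. A call has exactly 10 rows; each row shifts and turns the commanded pose from where the row before left it, along the tool's axes as they then stand; what a row does not reach is not made up. Full scale, the value 1, is 80 mm for a shift and 0.1 rad for a turn. A row lasts 1/8 s, in which the tool goes at most 62.5 mm and 10.7 degrees, less where a joint would pass 70% of its speed; a pose out of reach is approached as far as the arm can. A call with a number of a shift or a turn outside -1 to 1 is refused whole. A call with a gripper value outside its range is refused whole. "gripper" is the opening in per cent of the stroke, from 0 (shut) to 100 (fully open), set as the call begins (left out, the last holds). The fingers move at their own pace and stop on an object; the grip force is fixed at half the most. Time passes only in rows, so rows that do not move let the fingers close, or fill a call up. It gives the time, the measured TCP pose, the force, the opening and the grip force at its end, in the units of the state.
- bot.get_obs(): the state, without advancing time (a new reading comes with each control period).
- bot.capture(name): name is "side" or "top" or "wrist"; returns the picture (384x512x3 uint8, blue, green, red); there is no depth.
- bot.get_calibration(name): a dict with "vfov" (degrees; the focal length in pixels is half the picture's height over the tangent of half this angle, whatever the lens; pixels are square), "cx", "cy" (the principal point, pixels), "k1" (the pictures are not rectified: a ray, as slopes to the right and down, at radius r is drawn at 1 + k1 r^2 times it, then the intrinsics apply), "eye" and "rotation" of the camera in the world. Camera axes: x right, y down, z forward; pixel columns grow to the right and rows downward; lengths in mm; the calibration is good to about 2 mm. A picture is of the moment at which its call begins: read the wrist's pose just before it. get_calibration takes no time and is no camera call; for the wrist camera it gives the pose at the moment of the call.
- bot.close_job(): hands the job in; it is judged then, once.
The state is a dict: "time": time; "joint_positions": joint angles; "dq": joint speeds; "tau": joint torques, N m; "tool_pos": TCP position; "tcp_rot": TCP orientation; "contact_force": force on the tool from outside, world axes, zero at the start; "moment": the same for the moment, N m; "grip_width": finger opening in mm; "finger_force": force on a finger pad.
Only numpy, scipy, OpenCV 4.12 (cv2) and the standard library are available. Lean on these libraries where they do the work, as an engineer would, in place of code of your own. Each camera call takes 0.05 s, during which the arm holds its last target. There are 200 camera calls.

## Task

Index the wheel hub on the rotary table for its next hole: push the clamp lever fully open, turn the table by pushing against the hub's studs until the table's index line stands in line with the line on the setting pointer, then push the clamp lever fully home again so that the setting is locked. Only push, with the outside of closed fingers: grip and lift nothing, do not force the table round while it is clamped, and leave the loose tools and parts where they lie. Finish with the hand clear of everything.

Things in the scene. Friction and masses are not known exactly. Their poses are not given: they have to be found in the camera images.
- rotary_base: Cast grey base of a small rotary indexing table, bolted to the bench: round, 208 mm across, 46 mm high, with low ears (13 mm, bolt heads to 22 mm) reaching 154 mm from the axis along its own +x and -x. Origin on the table's axis at bench level, z up, front = -x. A fixed aluminium degree ring lies on its top rim, 86 to 100 mm from the axis (line every 5 degrees, longer every 30).
- turntable (a joint): Angle (rad) of the turning steel plate with the hub (plate 168 mm across, top at 56 mm) about the base's axis, counter-clockwise from above, range -3 to 3. At 0 the index line points to the base's own -x. Clamp open: steady friction of 0.13 N m (3 N at a stud), no spring, no coasting. Clamp home: held by the brake against some 30 N at a stud. It starts clockwise of the pointer (lower angle).
- index_line (a point): End of the black index line, the only line on the turning plate: 2.8 mm wide, on the plate's top 62 to 84 mm from the axis. This point: at the plate's edge, 85 mm from the axis, 56 mm above the bench. (Right of the table, close by, lies a fixed polisher; its yellow pad is up to 160 mm high, its upright handle up to 231 mm.)
- pointer_line (a point): The target: end of the black line (2.4 mm wide, radial) on the setting pointer, a small steel block with a pointed nose screwed to the degree ring, 15 mm wide, 86 to 121 mm from the axis with its thumbscrew. It is fixed. This point: just off its nose, 85 mm from the axis, 53 mm above the bench, so it meets the index point exactly when the lines are in line.
- stud_1 (a point): One of four threaded studs of the wheel hub on the plate: upright, 12 mm across, 66 to 110 mm above the bench, 50 mm from the table's axis, 90 degrees apart. This point: on the stud's axis, 88 mm above the bench; turns with the table. Between the studs: flange (120 mm across, top at 66 mm), in the middle a spigot 60 mm across (top at 75 mm) with a hex bolt head 25 mm across up to 85 mm.
- stud_2 (a point): One of four threaded studs of the wheel hub on the plate: upright, 12 mm across, 66 to 110 mm above the bench, 50 mm from the table's axis, 90 degrees apart. This point: on the stud's axis, 88 mm above the bench; turns with the table. Between the studs: flange (120 mm across, top at 66 mm), in the middle a spigot 60 mm across (top at 75 mm) with a hex bolt head 25 mm across up to 85 mm.
- stud_3 (a point): One of four threaded studs of the wheel hub on the plate: upright, 12 mm across, 66 to 110 mm above the bench, 50 mm from the table's axis, 90 degrees apart. This point: on the stud's axis, 88 mm above the bench; turns with the table. Between the studs: flange (120 mm across, top at 66 mm), in the middle a spigot 60 mm across (top at 75 mm) with a hex bolt head 25 mm across up to 85 mm.
- stud_4 (a point): One of four threaded studs of the wheel hub on the plate: upright, 12 mm across, 66 to 110 mm above the bench, 50 mm from the table's axis, 90 degrees apart. This point: on the stud's axis, 88 mm above the bench; turns with the table. Between the studs: flange (120 mm across, top at 66 mm), in the middle a spigot 60 mm across (top at 75 mm) with a hex bolt head 25 mm across up to 85 mm.
- lever (a joint): Angle (rad) of the clamp lever about its upright pivot at the left front of the base: 0 = home, clamped; 1.25 = fully open, at its stop. It opens clockwise seen from above and stays where it is left (friction 0.12 N m, about 2 N at the grip). It presses a steel shoe on the plate's edge; the brake lets go by about 0.4.
- lever_pivot (a point): On the axis of the clamp lever's pivot, 45 mm above the bench, 116 mm from the table's axis (pivot head 25 mm across, up to 64 mm above the bench).
- lever_grip (a point): Upright black grip on the end of the clamp lever, 15 to 21 mm across, 41 to 97 mm above the bench, 56 mm from the pivot. This point: on its axis, 78 mm above the bench. The lever's arm lies 41 to 53 mm above the bench. There is free room for closed fingers on both sides of the grip's path.
- m16_nut: Bystander, not to be moved: large steel hex nut, 29x26x13 mm, lying flat. Origin at the centre of its underside.
- bolt_b: Bystander, not to be moved: steel hex bolt, 57 mm long, lying. Origin at the centre of its underside.
- cutters: Bystander, not to be moved: pliers-type side cutters with blue grips, 137x62x14 mm. Origin at the centre of its underside.
- brake_pad: Bystander, not to be moved: dark brake pad, 53x146x17 mm, lying flat. Origin at the centre of its underside.
- tape_measure: Bystander, not to be moved: yellow tape measure, 79x89x36 mm. Origin at the centre of its underside.
- sand_block: Bystander, not to be moved: sanding block, 66x125x30 mm. Origin at the centre of its underside.
- masking_tape: Bystander, not to be moved: roll of masking tape lying flat, 104 mm across, 24 mm high. Origin at the centre of its underside.

How it is judged (in metres and radians):
On the way, in this order (a step that is already met when the one before it is completed fails the run):
1. the clamp lever is pushed fully open (value of joint lever above 1.1 rad), for 0.1 s.
2. with the clamp open, the index line is brought in line with the pointer line (horizontal distance between index_line and pointer_line below 0.003 m and value of joint lever above 0.8 rad), for 0.2 s.
3. the clamp lever is pushed home with the lines still together (horizontal distance between index_line and pointer_line below 0.003 m and value of joint lever below 0.12 rad), for 0.2 s.
At the end, for the whole second after the job is handed in: the clamp lever is home (within 0.12 rad) and the plate is at rest with the ends of the index line and of the pointer line within 3 mm of each other (about 2 degrees) (all of step 3 and velocity of joint turntable between -0.03 and 0.03 rad/s); the robot touches nothing.
It fails at once if a stud or the lever grip is taken between the fingers ((horizontal distance between the grasp point and stud_1 below 0.008 m and height (world z) of the grasp point below 0.124 m) or (horizontal distance between the grasp point and stud_2 below 0.008 m and height (world z) of the grasp point below 0.124 m) or (horizontal distance between the grasp point and stud_3 below 0.008 m and height (world z) of the grasp point below 0.124 m) or (horizontal distance between the grasp point and stud_4 below 0.008 m and height (world z) of the grasp point below 0.124 m) or (horizontal distance between the grasp point and lever_grip below 0.008 m and height (world z) of the grasp point below 0.111 m)).
It fails at once if the table is forced round while it is clamped (value of joint lever below 0.2 rad and (velocity of joint turntable above 0.1 rad/s or velocity of joint turntable below -0.1 rad/s)).
It fails at once if a loose tool or part is moved by more than 20 mm (distance of any of m16_nut, bolt_b, cutters, brake_pad, tape_measure, sand_block, masking_tape from where it was at the start of the episode above 0.02 m).
It also fails if it takes over 72 s, if anything falls off the work surface, if the arm or the gripper's body presses on something with over 40 N, if the wrist force passes 120 N, or if a joint passes its speed limit or range.

## Working session

There is one attempt and no reset: what is moved stays moved. The work goes in short steps, Python scripts to look and compute and a tool call to move; the robot and the scene stay as the last step left them, time stands still between calls to the robot, and variables do not carry over. Pictures are saved under pics/ and viewed, at most 10 in all, crops included, and the job is handed in when it is done.

Besides the shell and the picture viewer there is one more tool, called after "Emit:" in YAML: its name, and indented under it one key for each argument. jog_arm: Moves the arm, as the interface text tells. Shift numbers are shares of 80 mm and turn numbers shares of 0.1 rad, none past 1 either way. Its arguments: {"type":"object","properties":{"targets":{"type":"array","items":{"type":"object","properties":{"xyz":{"type":"array","items":{"type":"number"}},"spin":{"type":"number"}}}},"gripper":{"type":"number"}},"required":["targets"]}

```bash
mkdir -p pics
cat > h.py <<'E'
import numpy as np,cv2
from plant import bot
def K(c,shape=(384,512)):
    f=shape[0]/2/np.tan(np.radians(c['vfov'])/2); return f
def pix2w(c,u,v,z):
    f=K(c); d=np.array([(u-c['cx'])/f,(v-c['cy'])/f]); s=d.copy()
    for _ in range(30): s=d/(1+c['k1']*(s@s))
    r=np.array(c['rotation'])@np.array([s[0],s[1],1]); e=np.array(c['eye'])
    return e+r*(z-e[2])/r[2]
def w2pix(c,p):
    q=np.array(c['rotation']).T@(np.array(p)-np.array(c['eye'])); s=q[:2]/q[2]
    s=s*(1+c['k1']*(s@s)); return s*K(c)+[c['cx'],c['cy']]
E
python3 - <<'E'
from h import *
for n in("top","side"):
    im=bot.capture(n); cv2.imwrite(f"pics/{n}0.png",cv2.resize(im,(800,600),interpolation=cv2.INTER_CUBIC)); cv2.imwrite(f"pics/{n}0raw.png",im)
    print(n,bot.get_calibration(n))
print(bot.get_obs())
E
```

```text
top {'vfov': 50.58071920986673, 'cx': 251.1732052943838, 'cy': 197.42696102484794, 'k1': -0.06942866700267239, 'eye': array([ 273.17640021,  119.80264154, 1290.65776874]), 'rotation': array([-2.92565592e+00, -2.60843222e-03, -1.92507980e+00])}
side {'vfov': 56.578089035727274, 'cx': 256.712669986548, 'cy': 191.3569304309373, 'k1': 0.016762600991777017, 'eye': array([ -79.64760458, -330.12651973,  779.05158775]), 'rotation': array([-2.36942576,  0.01808684, -1.02136571])}
{'time': 0.1, 'joint_positions': array([ 1.02797645e+00,  3.42672912e-01,  1.52489497e+00,  2.24678300e-05,
        1.27540311e+00, -1.45959946e-01]), 'dq': array([ 0.00132956, -0.00261803, -0.00277818,  0.00135888,  0.00076573,
       -0.00047414]), 'tau': array([ 7.60205112e-04, -4.32005632e+01, -2.44692260e+01,  7.18242559e-02,
        5.25987719e-02, -7.71590885e-05]), 'tool_pos': array([202.69569032, 483.91227635, 226.11340608]), 'tcp_rot': array([-3.14023210e+00, -2.21725934e-04,  2.74472602e+00]), 'contact_force': array([-0.17321926,  0.16371651, -0.54444681]), 'moment': array([ 0.01311985,  0.00410715, -0.03226837]), 'finger_force': 0.0, 'grip_width': 92.29271497965198}
```

View pics/top0.png

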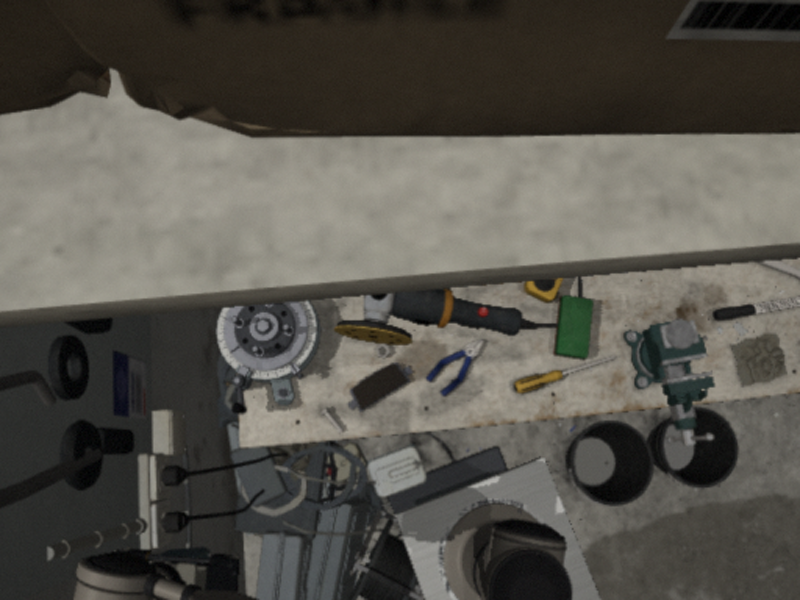

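View pics/side0.png

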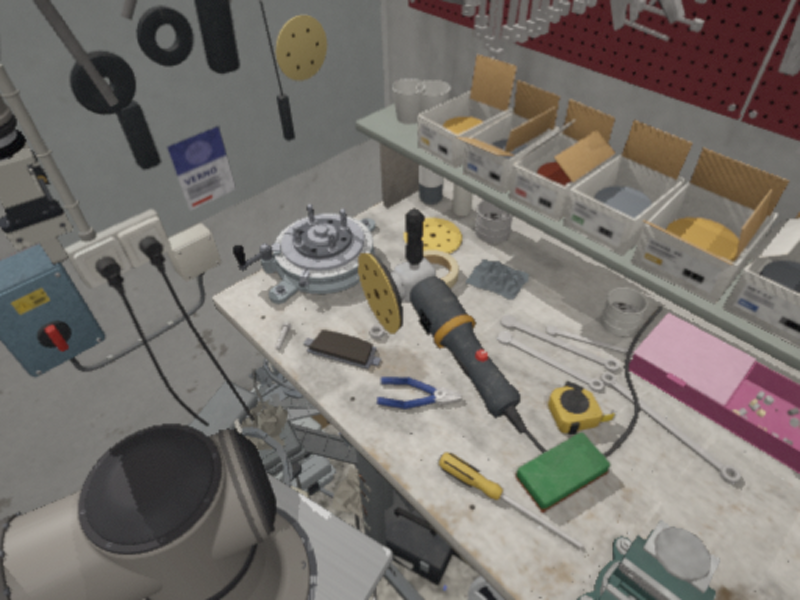

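The top view shows the table's hub at about (265,326) in the 800-wide picture, the lever grip at about (238,383..405) and the front ear at (283,390). The polisher is to its right and the shelf hides the area beyond. The side view shows the hub at (320,235) and the grip at (238,255).

```bash
sed -i 's/^def K/from scipy.spatial.transform import Rotation as Ro\ndef R(c): return Ro.from_euler("xyz",c["rotation"]).as_matrix()\ndef K/; s/np.array(c\[.rotation.\])/R(c)/' h.py
python3 - <<'E'
from h import *
t=bot.get_calibration("top");s=bot.get_calibration("side");k=.64
for n,u,v,z in[("hub",265,326,85),("griptop",238,380,97),("gripbot",238,407,97),("ear",283,390,13),("bolt",333,418,5),("pad",345,325,100)]: print(n,pix2w(t,u*k,v*k,z).round())
for n,u,v,z in[("hub",320,232,85),("griptop",239,248,97),("ear",285,292,13),("bolt",285,335,5),("polhandle",414,212,231)]: print("s",n,pix2w(s,u*k,v*k,z).round())
w=bot.get_calibration("wrist");print(w); o=bot.get_obs();print(o['tool_pos'],o['tcp_rot'])
im=bot.capture("wrist");cv2.imwrite("pics/w0.png",cv2.resize(im,(800,600)))
E
```

```text
hub [573. 269.  85.]
griptop [489. 347.  97.]
gripbot [441. 363.  97.]
ear [454. 284.  13.]
bolt [367. 208.   5.]
pad [518. 122. 100.]
s hub [567. 268.  85.]
s griptop [440. 361.  97.]
s ear [451. 277.  13.]
s bolt [370. 211.   5.]
s polhandle [548.  42. 231.]
{'vfov': 70.1996015147937, 'cx': 254.11619249601137, 'cy': 197.30123402539263, 'k1': -0.03571006400464648, 'eye': array([133.39314913, 513.15074538, 383.18400231]), 'rotation': array([2.85792297e+00, 2.18683840e-03, 1.17394411e+00])}
[202.69569032 483.91227635 226.11340608] [-3.14023210e+00 -2.21725934e-04  2.74472602e+00]
```

View pics/w0.png

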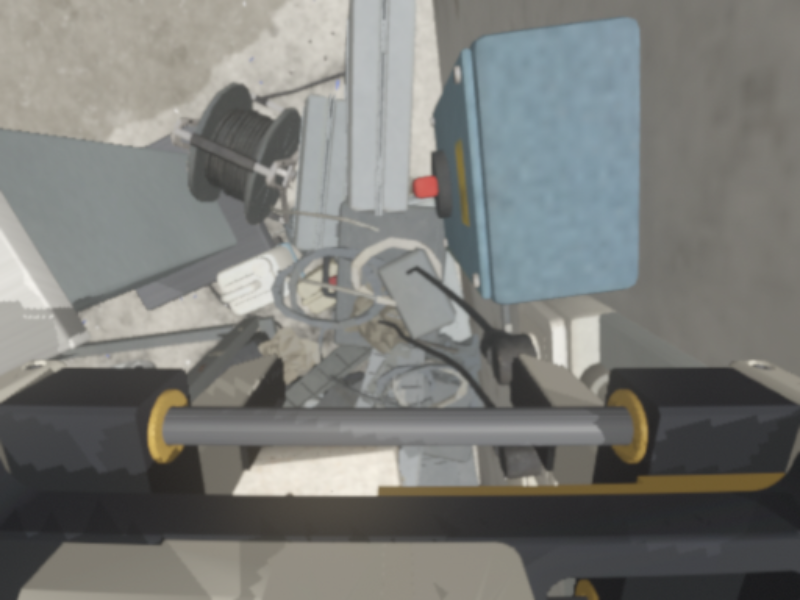

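The wrist view only shows the floor left of the cart; the fingers fill rows below 370. I'll check where the shelf edge is before going over the table.

Run:
```python
from h import *
t=bot.get_calibration("top");s=bot.get_calibration("side");k=.64
for u,v in[(365,130),(500,200),(640,272)]:
  for z in range(100,600,50):
    p=pix2w(s,u*k,v*k,z);q=w2pix(t,p)/k; print((u,v),z,p.round(),q.round(), round(q[1]-(316-0.087*q[0])))
```

```text
(365, 130) 100 [919. 398. 100.] [152. 189.] -114
(365, 130) 150 [846. 345. 150.] [178. 203.] -98
(365, 130) 200 [772. 291. 200.] [208. 218.] -80
(365, 130) 250 [699. 237. 250.] [242. 235.] -60
(365, 130) 300 [625. 184. 300.] [279. 254.] -38
(365, 130) 350 [552. 130. 350.] [322. 276.] -12
(365, 130) 400 [478.  76. 400.] [370. 300.] 17
(365, 130) 450 [404.  23. 450.] [425. 329.] 49
(365, 130) 500 [331. -31. 500.] [487. 361.] 87
(365, 130) 550 [257. -84. 550.] [560. 398.] 130
(500, 200) 100 [821.  -1. 100.] [353. 166.] -119
(500, 200) 150 [755. -25. 150.] [375. 181.] -102
(500, 200) 200 [689. -49. 200.] [399. 197.] -84
(500, 200) 250 [622. -74. 250.] [426. 215.] -64
(500, 200) 300 [556. -98. 300.] [456. 235.] -41
(500, 200) 350 [ 490. -122.  350.] [489. 258.] -16
(500, 200) 400 [ 423. -146.  400.] [527. 283.] 13
(500, 200) 450 [ 357. -171.  450.] [570. 312.] 46
(500, 200) 500 [ 291. -195.  500.] [618. 345.] 83
(500, 200) 550 [ 224. -219.  550.] [674. 384.] 126
(640, 272) 100 [ 748. -302.  100.] [504. 151.] -121
(640, 272) 150 [ 687. -304.  150.] [521. 166.] -105
(640, 272) 200 [ 626. -306.  200.] [540. 182.] -87
(640, 272) 250 [ 565. -308.  250.] [562. 201.] -66
(640, 272) 300 [ 504. -310.  300.] [585. 221.] -44
(640, 272) 350 [ 443. -312.  350.] [612. 244.] -18
(640, 272) 400 [ 382. -314.  400.] [642. 270.] 10
(640, 272) 450 [ 321. -316.  450.] [675. 300.] 43
(640, 272) 500 [ 260. -319.  500.] [713. 334.] 80
(640, 272) 550 [ 199. -321.  550.] [757. 373.] 123
```

Emit:
jog_arm:
  gripper: 0
  targets:
    - {"xyz": [-0.54,-0.08,-0.06],"spin": 0}
    - {"xyz": [-0.54,-0.08,-0.06],"spin": 0}
    - {"xyz": [-0.54,-0.08,-0.06],"spin": 0}
    - {"xyz": [-0.54,-0.08,-0.06],"spin": 0}
    - {"xyz": [-0.54,-0.08,-0.06],"spin": 0}
    - {"xyz": [-0.54,-0.08,0],"spin": 0}
    - {"xyz": [-0.54,-0.08,0],"spin": 0}
    - {"xyz": [-0.54,-0.08,0],"spin": 0}
    - {"xyz": [-0.54,-0.08,0],"spin": 0}
    - {"xyz": [0,0,0],"spin": 0}

```text
time: 1.4
tool_pos: [541.2, 278.8, 249.6]
tcp_rot: [-3.141, -0.0, 2.741]
contact_force: [0.0, 0.3, -0.1]
grip_width: 0.7
finger_force: 0.0
```

Run:
```python
from h import *
o=bot.get_obs();print(o['tool_pos'],o['tcp_rot'],o['grip_width'])
import json
c=bot.get_calibration("wrist");im=bot.capture("wrist");cv2.imwrite("pics/w1.png",cv2.resize(im,(800,600),interpolation=cv2.INTER_CUBIC))
json.dump({k:np.array(v).tolist() for k,v in c.items()},open("w1.json","w"));print(c)
```

```text
[541.15258108 278.77620404 249.61714538] [-3.14056266e+00 -4.32901412e-04  2.74111327e+00] 0.7417543849392285
{'vfov': 70.1996015147937, 'cx': 254.11619249601137, 'cy': 197.30123402539263, 'k1': -0.03571006400464648, 'eye': array([471.98846615, 308.22272301, 406.68538865]), 'rotation': array([2.85812540e+00, 1.87691195e-03, 1.17026429e+00])}
```

View pics/w1.png

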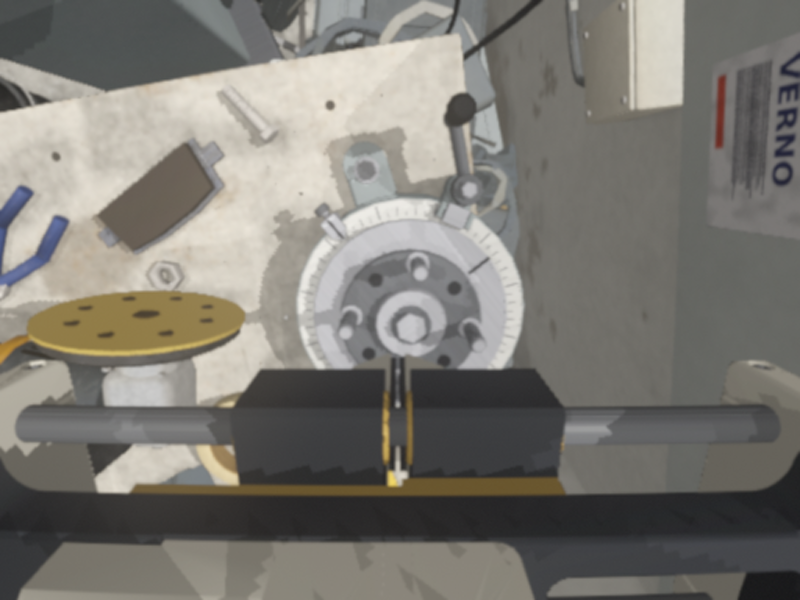

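The wrist view shows the hub bolt at (412,325), index line (488,259)-(471,272), pointer block (331,222) with nose near (343,238), lever pivot at (468,188), grip top at (461,105), and stud tops at (420,260), (346,326), (479,344).

Run:
```python
from h import *
import json
c=json.load(open("w1.json"));k=.64
P={}
for n,u,v,z in[("hub",412,324,85),("idx_out",489,259,56),("idx_in",471,272,56),("ptr_screw",324,211,62),("ptr_nose",345,238,54),("pivot",468,188,64),("griptop",461,105,97),("s1",421,260,110),("s2",344,324,110),("s3",479,346,110),("polpadnear",200,292,160),("earbolt",366,170,22),("nut",165,276,13),("bolt",272,133,8)]:
    P[n]=pix2w(c,u*k,v*k,z);d=P[n]-P["hub"];print(n,P[n].round(1),"r",round(np.hypot(*d[:2]),1),"ang",round(np.degrees(np.arctan2(d[1],d[0])),1))
d=P["griptop"]-P["pivot"];print(np.hypot(*d[:2]),np.degrees(np.arctan2(d[1],d[0])))
im=cv2.imread("pics/w1.png")[170:410,270:560];cv2.imwrite("pics/w1c.png",cv2.resize(im,None,fx=2.4,fy=2.4,interpolation=cv2.INTER_CUBIC))
```

```text
hub [574.6 277.   85. ] r 0.0 ang 0.0
idx_out [556.3 354.6  56. ] r 79.8 ang 103.3
idx_in [560.8 337.   56. ] r 61.6 ang 103.0
ptr_screw [467.9 246.5  62. ] r 111.0 ang -164.1
ptr_nose [494.2 251.6  54. ] r 84.3 ang -162.5
pivot [495.6 357.2  64. ] r 112.6 ang 134.5
griptop [441.1 367.1  97. ] r 161.1 ang 146.0
s1 [525.4 303.2 110. ] r 55.8 ang 151.9
s2 [547.3 233.5 110. ] r 51.3 ang -122.2
s3 [602.  318.8 110. ] r 50.0 ang 56.8
polpadnear [482.5 174.8 160. ] r 137.6 ang -132.0
earbolt [450.3 287.6  22. ] r 124.8 ang 175.1
nut [461.9  72.   13. ] r 233.9 ang -118.8
bolt [388.6 223.7   8. ] r 193.5 ang -164.0
55.42772902378003 169.74175437056076
```

View pics/w1c.png

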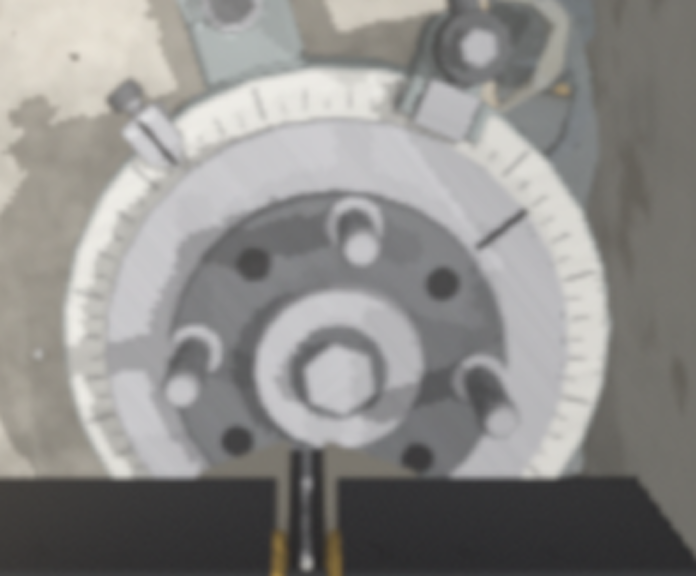

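Emit:
jog_arm:
  targets:
    - {"xyz": [0,0,0],"spin": 1}
    - {"xyz": [0,0,0],"spin": 1}
    - {"xyz": [0,0,0],"spin": 1}
    - {"xyz": [0,0,0],"spin": 1}
    - {"xyz": [0,0,0],"spin": 1}
    - {"xyz": [0,0,0],"spin": 1}
    - {"xyz": [0,0,0],"spin": 1}
    - {"xyz": [0,0,0],"spin": 1}
    - {"xyz": [0,0,0],"spin": 1}
    - {"xyz": [0,0,0],"spin": 1}

```text
time: 2.7
tool_pos: [537.8, 281.9, 250.8]
tcp_rot: [-3.141, -0.0, 1.743]
contact_force: [0.4, -0.6, -0.1]
grip_width: 0.4
finger_force: 0.0
```

Run:
```python
from h import *
import json
c=json.load(open("w1.json"));k=.64
for n,u,v,z in[("padright",245,318,80),("padright",245,318,110),("padtop",140,293,160),("padtop2",190,295,150)]: print(n,pix2w(c,u*k,v*k,z).round(1))
o=bot.get_obs();print(o['joint_positions'],o['tool_pos'],o['tcp_rot'])
```

```text
padright [519.1 154.4  80. ]
padright [514.8 168.5 110. ]
padtop [468.6 140.4 160. ]
padtop2 [482.2 162.5 150. ]
[3.56403258e-01 4.81037576e-01 1.24001575e+00 4.79559021e-04
 1.42108187e+00 1.84047162e-01] [537.84234378 281.92384929 250.77389078] [-3.14097248e+00 -3.66852904e-04  1.74308065e+00]
```

Emit:
jog_arm:
  targets:
    - {"xyz": [0,0,0],"spin": 0.86}
    - {"xyz": [0,0,0],"spin": 0.86}
    - {"xyz": [0.2,-0.39,0],"spin": 0}
    - {"xyz": [0.2,-0.39,0],"spin": 0}
    - {"xyz": [0.2,-0.39,0],"spin": 0}
    - {"xyz": [0,0,0.6],"spin": 0}
    - {"xyz": [0,0,0.6],"spin": 0}
    - {"xyz": [0,0,0.6],"spin": 0}
    - {"xyz": [0,0,0.54],"spin": 0}
    - {"xyz": [0,0,0],"spin": 0}

```text
time: 3.95
tool_pos: [442.3, 328.2, 61.0]
tcp_rot: [-3.135, 0.003, 1.574]
contact_force: [0.8, -0.3, 0.1]
grip_width: 0.6
finger_force: 0.0
```

Emit:
jog_arm:
  targets:
    - {"xyz": [0.1,-0.06,0],"spin": 0}
    - {"xyz": [0.12,0,0],"spin": 0}
    - {"xyz": [0.12,0,0],"spin": 0}
    - {"xyz": [0.12,0,0],"spin": 0}
    - {"xyz": [0.16,0.04,0],"spin": 0}
    - {"xyz": [0.16,0.02,0],"spin": 0}
    - {"xyz": [0.09,0.07,0],"spin": 0}
    - {"xyz": [0.07,0.07,0],"spin": 0}
    - {"xyz": [0,0,0],"spin": 0}
    - {"xyz": [0,0,0],"spin": 0}

```text
time: 5.2
tool_pos: [456.5, 404.3, 63.6]
tcp_rot: [3.141, -0.001, 1.573]
contact_force: [-0.6, -0.2, 0.3]
grip_width: 0.2
finger_force: 0.0
```

Run:
```python
from h import *
print(bot.get_obs()['tool_pos'])
im=bot.capture("wrist");cv2.imwrite("pics/w2.png",cv2.resize(im,(800,600),interpolation=cv2.INTER_CUBIC))
c=bot.get_calibration("wrist")
for a in(169.7,140,120,110,105,98):
    a=np.radians(a); print(w2pix(c,[495.6+56*np.cos(a),357.2+56*np.sin(a),97])/.64)
```

```text
[456.54237802 404.29812601  63.62211022]
[351.16076201 514.00241312]
[385.04641382 451.37043689]
[430.29052441 418.60185669]
[457.81820106 407.36928017]
[472.36988299 403.31093636]
[493.25967392 399.50492567]
```

View pics/w2.png

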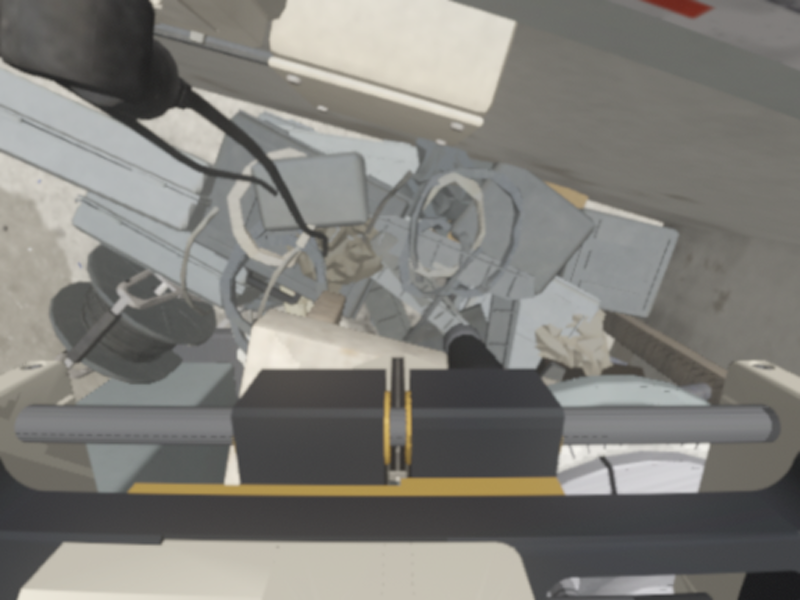

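The wrist view shows the black grip as a slanted cylinder from (455,333) down to (485,370), behind the closed fingers; I'll compare its foot with predictions.

Run:
```python
from h import *
c=bot.get_calibration("wrist")
for a in(120,110,105,98,92):
    b=np.radians(a); print(a,[(w2pix(c,[495.6+56*np.cos(b),357.2+56*np.sin(b),z])/.64).round() for z in(30,41,70,85)])
```

```text
120 [array([420., 345.]), array([421., 353.]), array([425., 382.]), array([428., 401.])]
110 [array([439., 337.]), array([441., 345.]), array([448., 372.]), array([453., 390.])]
105 [array([448., 334.]), array([451., 342.]), array([460., 369.]), array([467., 386.])]
98 [array([463., 331.]), array([466., 339.]), array([478., 365.]), array([486., 383.])]
92 [array([475., 330.]), array([479., 338.]), array([493., 364.]), array([503., 382.])]
```

Emit:
jog_arm:
  targets:
    - {"xyz": [0,0.03,0],"spin": 0}
    - {"xyz": [0,0.03,0],"spin": 0}
    - {"xyz": [0,0,0],"spin": 0}
    - {"xyz": [0,0,0],"spin": 0}
    - {"xyz": [0,0,0],"spin": 0}
    - {"xyz": [0,0,0],"spin": 0}
    - {"xyz": [0,0,0],"spin": 0}
    - {"xyz": [0,0,0],"spin": 0}
    - {"xyz": [0,0,0],"spin": 0}
    - {"xyz": [0,0,0],"spin": 0}

```text
time: 6.5
tool_pos: [460.7, 404.3, 63.6]
tcp_rot: [-3.141, -0.0, 1.573]
contact_force: [-4.7, 2.6, 1.5]
grip_width: 0.7
finger_force: 2.4
```

Emit:
jog_arm:
  targets:
    - {"xyz": [0,0.03,0],"spin": 0}
    - {"xyz": [0,0.03,0],"spin": 0}
    - {"xyz": [0,0,0],"spin": 0}
    - {"xyz": [0,0,0],"spin": 0}
    - {"xyz": [0,0,0],"spin": 0}
    - {"xyz": [0,0,0],"spin": 0}
    - {"xyz": [0,0,0],"spin": 0}
    - {"xyz": [0,0,0],"spin": 0}
    - {"xyz": [0,0,0],"spin": 0}
    - {"xyz": [0,0,0],"spin": 0}

```text
time: 7.75
tool_pos: [461.1, 404.3, 63.5]
tcp_rot: [-3.132, 0.001, 1.574]
contact_force: [-20.0, 2.9, 8.7]
grip_width: 0.3
finger_force: 10.3
```

Emit:
jog_arm:
  targets:
    - {"xyz": [0,-0.2,0],"spin": 0}
    - {"xyz": [0,0,-0.7],"spin": 0}
    - {"xyz": [0,0,-0.7],"spin": 0}
    - {"xyz": [-0.33,0.335,0],"spin": 0}
    - {"xyz": [-0.33,0.335,0],"spin": 0}
    - {"xyz": [-0.33,0.335,0],"spin": 0}
    - {"xyz": [0,0,0.54],"spin": 0}
    - {"xyz": [0,0,0.54],"spin": 0}
    - {"xyz": [0,0,0],"spin": 0}
    - {"xyz": [0,0,0],"spin": 0}

```text
time: 9.0
tool_pos: [531.9, 325.2, 90.9]
tcp_rot: [3.139, -0.001, 1.573]
contact_force: [-0.4, 0.4, 1.0]
grip_width: 0.5
finger_force: 0.0
```

Emit:
jog_arm:
  targets:
    - {"xyz": [-0.09,-0.09,0],"spin": 0}
    - {"xyz": [-0.14,-0.06,0],"spin": 0}
    - {"xyz": [-0.16,-0.06,0],"spin": 0}
    - {"xyz": [-0.12,-0.03,0],"spin": 0}
    - {"xyz": [-0.11,-0.03,0],"spin": 0}
    - {"xyz": [-0.15,0.01,0],"spin": 0}
    - {"xyz": [-0.09,0.04,0],"spin": 0}
    - {"xyz": [-0.07,0.04,0],"spin": 0}
    - {"xyz": [0,0,0],"spin": 0}
    - {"xyz": [0,0,0],"spin": 0}

```text
time: 10.25
tool_pos: [516.2, 249.8, 88.8]
tcp_rot: [-3.14, 0.001, 1.572]
contact_force: [-1.5, -1.4, 0.3]
grip_width: 0.6
finger_force: 1.3
```

Run:
```python
from h import *
c=bot.get_calibration("wrist")
im=bot.capture("wrist");cv2.imwrite("pics/w3.png",cv2.resize(im,(800,600),interpolation=cv2.INTER_CUBIC))
for p in([494.2,251.6,54],[574.6,276.5,85],[574.6-40,276.5+30,56]):print(w2pix(c,p)/.64)
```

```text
[350.88643155 343.09020402]
[544.47332024 312.50966001]
[438.74283296 227.89027277]
```

View pics/w3.png

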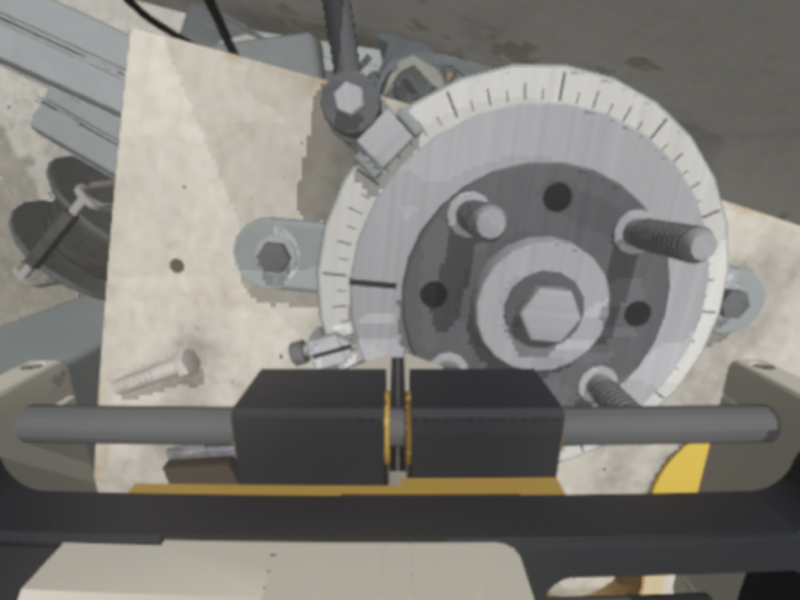

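The table has turned: the index line is now at (350,282)-(396,287), the pointer line at (314,355)-(353,344), and the hub bolt at (550,313).

```bash
cat > m.py <<'E'
from h import *
import sys
def ang(c,a,b,hub,ptr,z=56,zp=60):
    k=.64;C=pix2w(c,hub[0]*k,hub[1]*k,85)[:2]
    f=lambda p,z:(lambda d:(round(np.hypot(*d),1),round(np.degrees(np.arctan2(d[1],d[0]))%360,1)))(pix2w(c,p[0]*k,p[1]*k,z)[:2]-C)
    print("C",C.round(1),"idx",f(a,z),f(b,z),"ptr",[f(p,zp) for p in ptr])
E
python3 - <<'E'
from m import *
c=bot.get_calibration("wrist")
ang(c,(350,282),(396,287),(550,313),[(352,345),(314,355)])
im=cv2.imread("pics/w3.png")[240:400,270:480];cv2.imwrite("pics/w3c.png",cv2.resize(im,None,fx=3.5,fy=3.5,interpolation=cv2.INTER_CUBIC))
E
```

```text
C [576.8 276.5] idx (np.float64(82.1), np.float64(176.0)) (np.float64(61.1), np.float64(176.8)) ptr [(np.float64(84.7), np.float64(196.0)), (np.float64(103.4), np.float64(196.0))]
```

View pics/w3c.png

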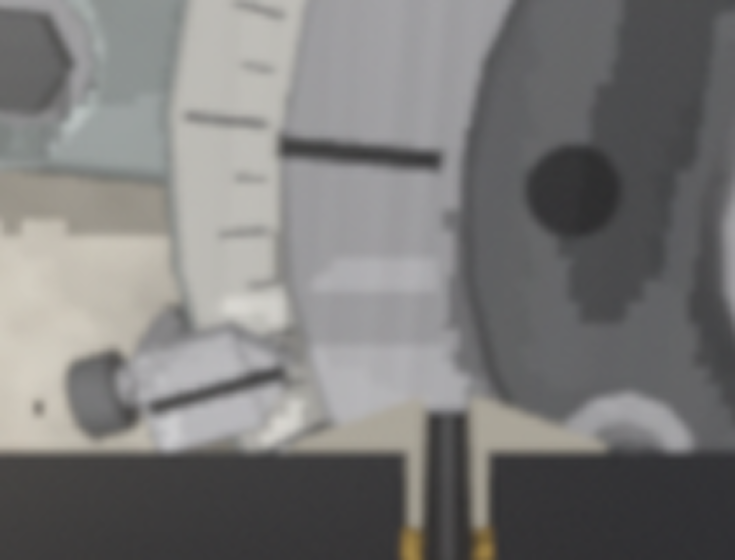

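Emit:
jog_arm:
  targets:
    - {"xyz": [-0.03,0.03,0],"spin": 0}
    - {"xyz": [-0.03,0.03,0],"spin": 0}
    - {"xyz": [-0.03,0.03,0],"spin": 0}
    - {"xyz": [-0.03,0.03,0],"spin": 0}
    - {"xyz": [0,0,0],"spin": 0}
    - {"xyz": [0,0,0],"spin": 0}
    - {"xyz": [0,0,0],"spin": 0}
    - {"xyz": [0,0,0],"spin": 0}
    - {"xyz": [0,0,0],"spin": 0}
    - {"xyz": [0,0,0],"spin": 0}

```text
time: 11.55
tool_pos: [525.4, 240.4, 88.7]
tcp_rot: [-3.14, 0.001, 1.573]
contact_force: [-4.2, -2.2, -0.1]
grip_width: 0.4
finger_force: 2.1
```

Run:
```python
from m import *
c=bot.get_calibration("wrist");im=bot.capture("wrist")
print(bot.get_obs()['tool_pos'],[w2pix(c,p)/.64 for p in([494.2,251.6,54],[576.,276.5,85])])
im=cv2.resize(im,(800,600),interpolation=cv2.INTER_CUBIC)[200:400,260:500];cv2.imwrite("pics/w4c.png",cv2.resize(im,None,fx=3,fy=3,interpolation=cv2.INTER_CUBIC))
```

```text
[525.41034062 240.35066707  88.68561424] [array([330.92238766, 324.41627397]), array([527.06569203, 289.44052001])]
```

View pics/w4c.png

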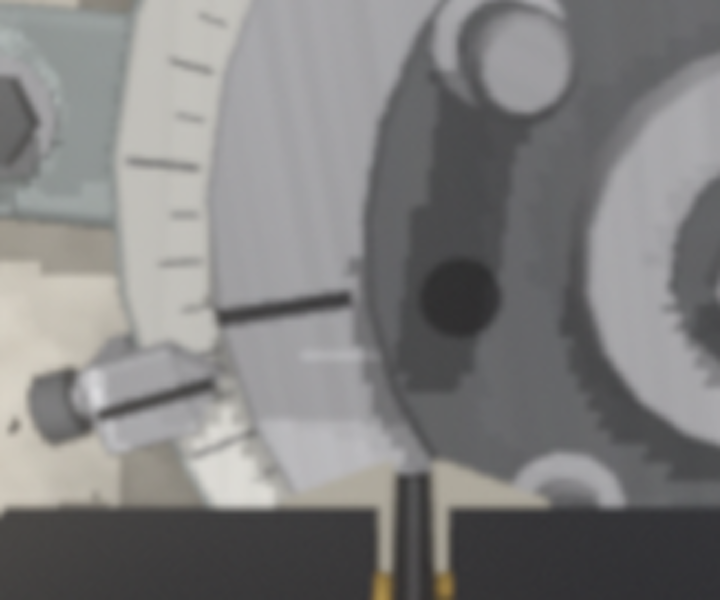

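Run:
```python
from m import *
c=bot.get_calibration("wrist")
for z in(53,57,61): ang(c,(333,306),(376.7,299),w2pix(c,[576.4,276.6,85])/.64,[(330.7,327.7),(293.3,337.7)],zp=z)
ang(c,(260+202/3,200+167/3),(260+132/3,200+161/3),w2pix(c,[576.4,276.6,85])/.64,[(260+252/3,200+433/3),(260+192/3,200+456/3)],z=47,zp=47)
```

```text
C [576.4 276.6] idx (np.float64(82.0), np.float64(190.8)) (np.float64(61.4), np.float64(191.2)) ptr [(np.float64(86.8), np.float64(198.1)), (np.float64(105.8), np.float64(197.7))]
C [576.4 276.6] idx (np.float64(82.0), np.float64(190.8)) (np.float64(61.4), np.float64(191.2)) ptr [(np.float64(85.8), np.float64(197.4)), (np.float64(104.4), np.float64(197.1))]
C [576.4 276.6] idx (np.float64(82.0), np.float64(190.8)) (np.float64(61.4), np.float64(191.2)) ptr [(np.float64(84.8), np.float64(196.6)), (np.float64(102.9), np.float64(196.5))]
C [576.4 276.6] idx (np.float64(83.9), np.float64(175.5)) (np.float64(94.9), np.float64(175.4)) ptr [(np.float64(86.0), np.float64(206.1)), (np.float64(97.0), np.float64(205.6))]
```

Index is about 6° short of the pointer (index outer end at crop (219,318), pointer end (212,383)). I'm writing a numeric polar line finder so no more viewing is needed.

```bash
cat > pol.py <<'E'
from h import *
C=np.array([576.2,276.6])
def prof(c,im,r0,r1,z,a0,a1):
    g=cv2.GaussianBlur(cv2.cvtColor(im,cv2.COLOR_BGR2GRAY),(0,0),.6).astype(np.float32)
    A=np.arange(a0,a1,.1);R_=np.arange(r0,r1,1.)
    P=np.array([[w2pix(c,[C[0]+r*np.cos(np.radians(a)),C[1]+r*np.sin(np.radians(a)),z]) for r in R_] for a in A],np.float32)
    m=np.median(cv2.remap(g,P[...,0],P[...,1],cv2.INTER_CUBIC),1)
    m=cv2.GaussianBlur(m[:,None],(0,0),4)[:,0]; b=cv2.GaussianBlur(m[:,None],(0,0),25)[:,0]
    d=b-m;i=d.argmax();return round(A[i],1),round(float(d[i]),1)
def run():
    c=bot.get_calibration("wrist");im=bot.capture("wrist")
    print("idx",prof(c,im,64,82,56,170,206),"ptr",[(z,prof(c,im,89,101,z,188,206)) for z in(53,56,59,62)],bot.get_obs()['tool_pos'].round(1))
if __name__=="__main__": run()
E
python3 pol.py
```

```text
idx (np.float64(190.8), 52.1) ptr [(53, (np.float64(197.8), 48.8)), (56, (np.float64(197.3), 47.6)), (59, (np.float64(196.8), 46.6)), (62, (np.float64(196.3), 46.6))] [525.4 240.4  88.7]
```

Emit:
jog_arm:
  targets:
    - {"xyz": [-0.01,0.02,0],"spin": 0}
    - {"xyz": [-0.01,0.02,0],"spin": 0}
    - {"xyz": [0,0,0],"spin": 0}
    - {"xyz": [0,0,0],"spin": 0}
    - {"xyz": [0,0,0],"spin": 0}
    - {"xyz": [0,0,0],"spin": 0}
    - {"xyz": [0,0,0],"spin": 0}
    - {"xyz": [0,0,0],"spin": 0}
    - {"xyz": [0,0,0],"spin": 0}
    - {"xyz": [0,0,0],"spin": 0}

```text
time: 12.9
tool_pos: [528.1, 238.4, 88.6]
tcp_rot: [-3.139, 0.002, 1.573]
contact_force: [-6.2, -5.0, 1.4]
grip_width: 0.4
finger_force: 2.8
```

```bash
python3 pol.py
```

```text
idx (np.float64(194.5), 52.4) ptr [(53, (np.float64(197.8), 48.2)), (56, (np.float64(197.3), 47.4)), (59, (np.float64(196.8), 46.5)), (62, (np.float64(196.4), 46.3))] [528.1 238.4  88.6]
```

Emit:
jog_arm:
  targets:
    - {"xyz": [-0.006,0.014,0],"spin": 0}
    - {"xyz": [-0.006,0.012,0],"spin": 0}
    - {"xyz": [0,0,0],"spin": 0}
    - {"xyz": [0,0,0],"spin": 0}
    - {"xyz": [0,0,0],"spin": 0}
    - {"xyz": [0,0,0],"spin": 0}
    - {"xyz": [0,0,0],"spin": 0}
    - {"xyz": [0,0,0],"spin": 0}
    - {"xyz": [0,0,0],"spin": 0}
    - {"xyz": [0,0,0],"spin": 0}

```text
time: 14.2
tool_pos: [530.1, 237.4, 88.5]
tcp_rot: [-3.138, 0.002, 1.573]
contact_force: [-5.7, -4.7, 1.9]
grip_width: 0.5
finger_force: 3.0
```

```bash
python3 pol.py
```

```text
idx (np.float64(197.2), 52.8) ptr [(53, (np.float64(197.8), 47.2)), (56, (np.float64(197.3), 46.5)), (59, (np.float64(196.9), 46.0)), (62, (np.float64(196.4), 45.9))] [530.1 237.4  88.5]
```

Emit:
jog_arm:
  targets:
    - {"xyz": [0,-0.3,0],"spin": 0}
    - {"xyz": [0,0,-0.67],"spin": 0}
    - {"xyz": [0,0,-0.67],"spin": 0}
    - {"xyz": [-0.35,-0.05,0],"spin": 0}
    - {"xyz": [-0.35,-0.05,0],"spin": 0}
    - {"xyz": [0,0,0],"spin": 0}
    - {"xyz": [0,0,0],"spin": 0}
    - {"xyz": [0,0,0],"spin": 0}
    - {"xyz": [0,0,0],"spin": 0}
    - {"xyz": [0,0,0],"spin": 0}

```text
time: 15.5
tool_pos: [499.5, 182.6, 196.2]
tcp_rot: [-3.142, -0.0, 1.573]
contact_force: [0.8, -0.2, 0.7]
grip_width: 0.2
finger_force: 0.0
```

```bash
python3 pol.py
python3 - <<'E'
from m import *
c=bot.get_calibration("wrist");im=bot.capture("wrist")
u,v=(w2pix(c,[494.2,251.6,56])).astype(int)
k=im[max(0,v-75):v+75,max(0,u-100):u+100];print(u,v,c['eye']);cv2.imwrite("pics/w5c.png",cv2.resize(k,None,fx=4,fy=4,interpolation=cv2.INTER_CUBIC))
E
```

```text
idx (np.float64(197.3), 43.7) ptr [(53, (np.float64(197.9), 42.3)), (56, (np.float64(197.9), 42.5)), (59, (np.float64(197.9), 42.4)), (62, (np.float64(197.8), 42.5))] [499.5 182.5 196.2]
249 123 [499.45692007 257.79821395 353.28853107]
```

View pics/w5c.png

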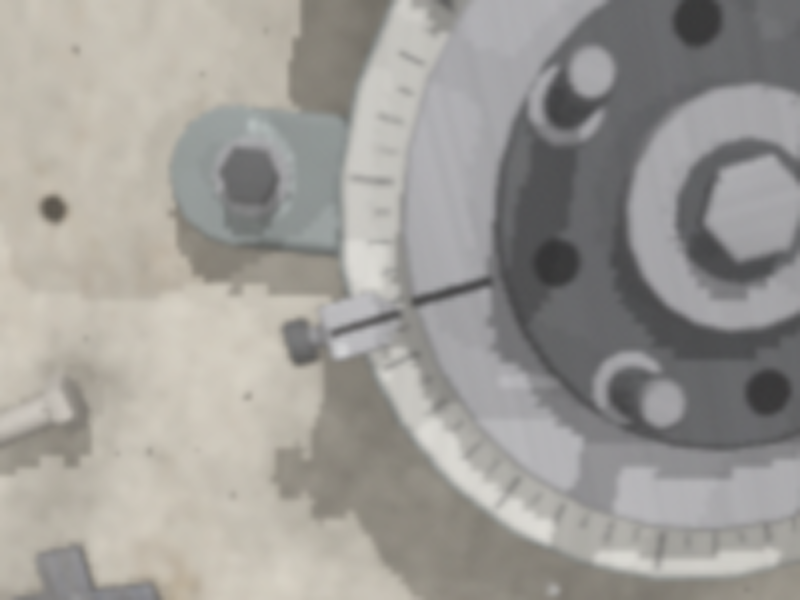

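The last view shows the index line and the pointer line nearly collinear, meeting at about (405,305); the measured difference is 0.6° (0.9 mm). Next I'll close the lever, starting from its far side.

Emit:
jog_arm:
  targets:
    - {"xyz": [0.585,0.07,0],"spin": 0}
    - {"xyz": [0.585,0.07,0],"spin": 0}
    - {"xyz": [0.585,0.07,0],"spin": 0}
    - {"xyz": [0.585,0.07,0],"spin": 0}
    - {"xyz": [0.585,0.07,0],"spin": 0}
    - {"xyz": [0,0,0],"spin": 0}
    - {"xyz": [0,0,0.55],"spin": 0}
    - {"xyz": [0,0,0.55],"spin": 0}
    - {"xyz": [0,0,0.55],"spin": 0}
    - {"xyz": [0,0,0],"spin": 0}

```text
time: 16.85
tool_pos: [524.9, 414.0, 60.7]
tcp_rot: [-3.135, 0.005, 1.572]
contact_force: [0.4, 0.5, 0.1]
grip_width: 0.3
finger_force: 0.0
```

Emit:
jog_arm:
  targets:
    - {"xyz": [0.02,-0.16,0],"spin": 0}
    - {"xyz": [0.04,-0.13,0],"spin": 0}
    - {"xyz": [0.03,-0.14,0],"spin": 0}
    - {"xyz": [-0.09,-0.16,0],"spin": 0}
    - {"xyz": [-0.05,-0.1,0],"spin": 0}
    - {"xyz": [-0.06,-0.1,0],"spin": 0}
    - {"xyz": [-0.11,-0.09,0],"spin": 0}
    - {"xyz": [-0.07,-0.07,0],"spin": 0}
    - {"xyz": [0,0,0],"spin": 0}
    - {"xyz": [0,0,0],"spin": 0}

```text
time: 18.1
tool_pos: [450.8, 392.5, 64.0]
tcp_rot: [-3.141, 0.001, 1.573]
contact_force: [-0.3, 0.1, -0.2]
grip_width: 0.5
finger_force: 0.0
```

Emit:
jog_arm:
  targets:
    - {"xyz": [-0.04,-0.05,0],"spin": 0}
    - {"xyz": [-0.04,0,0],"spin": 0}
    - {"xyz": [0,0,0],"spin": 0}
    - {"xyz": [0,0,0],"spin": 0}
    - {"xyz": [0,0,0],"spin": 0}
    - {"xyz": [0,0,0],"spin": 0}
    - {"xyz": [0,0,0],"spin": 0}
    - {"xyz": [0,0,0],"spin": 0}
    - {"xyz": [0,0,0],"spin": 0}
    - {"xyz": [0,0,0],"spin": 0}

```text
time: 19.35
tool_pos: [447.0, 388.6, 64.4]
tcp_rot: [3.141, -0.004, 1.573]
contact_force: [-0.5, 10.9, -2.1]
grip_width: 0.4
finger_force: 5.1
```

Emit:
jog_arm:
  targets:
    - {"xyz": [-0.02,0,0],"spin": 0}
    - {"xyz": [-0.02,0,0],"spin": 0}
    - {"xyz": [0,0,0],"spin": 0}
    - {"xyz": [0,0,0],"spin": 0}
    - {"xyz": [0,0,0],"spin": 0}
    - {"xyz": [0,0,0],"spin": 0}
    - {"xyz": [0,0,0],"spin": 0}
    - {"xyz": [0,0,0],"spin": 0}
    - {"xyz": [0,0,0],"spin": 0}
    - {"xyz": [0,0,0],"spin": 0}

```text
time: 20.6
tool_pos: [447.1, 388.3, 64.6]
tcp_rot: [3.139, -0.009, 1.572]
contact_force: [-1.0, 22.4, -7.1]
grip_width: 0.9
finger_force: 11.1
```

Emit:
jog_arm:
  targets:
    - {"xyz": [0.25,0,0],"spin": 0}
    - {"xyz": [0,0,-0.7],"spin": 0}
    - {"xyz": [0,0,-0.7],"spin": 0}
    - {"xyz": [0,0,-0.4],"spin": 0}
    - {"xyz": [-0.7,0.18,0],"spin": 0}
    - {"xyz": [-0.7,0.18,0],"spin": 0}
    - {"xyz": [-0.7,0.18,0],"spin": 0}
    - {"xyz": [-0.4,0,0],"spin": 0}
    - {"xyz": [0,0,0],"spin": 0}
    - {"xyz": [0,0,0],"spin": 0}

```text
time: 21.85
tool_pos: [490.4, 203.8, 208.3]
tcp_rot: [-3.141, -0.0, 1.573]
contact_force: [0.1, 1.2, -0.2]
grip_width: 0.4
finger_force: 0.0
```

```bash
python3 pol.py
python3 - <<'E'
from h import *
c=bot.get_calibration("wrist");im=bot.capture("wrist");g=cv2.cvtColor(im,cv2.COLOR_BGR2GRAY)
print(bot.get_obs()['contact_force'].round(1))
# black grip: mean darkness of predicted axis footprint vs lever angle
for a in np.arange(0,1.3,.05):
    b=np.radians(169.7)-a;m=[]
    for z in(60,75,90,96):
        u,v=w2pix(c,[495.6+56*np.cos(b),357.2+56*np.sin(b),z])
        m.append(cv2.getRectSubPix(g,(5,5),(float(u),float(v))).mean())
    print(round(a,2),np.round(m))
E
```

```text
idx (np.float64(197.3), 39.5) ptr [(53, (np.float64(198.0), 37.6)), (56, (np.float64(197.8), 37.8)), (59, (np.float64(197.6), 37.9)), (62, (np.float64(197.5), 38.1))] [490.4 204.2 208.3]
[-0.1  0.2 -0.3]
0.0 [36. 40. 47. 47.]
0.05 [36. 46. 47. 47.]
0.1 [37. 48. 48. 46.]
0.15 [40. 47. 48. 65.]
0.2 [40. 46. 75. 95.]
0.25 [46. 63. 99. 99.]
0.3 [ 71.  96. 101. 100.]
0.35 [ 95. 102. 101. 101.]
0.4 [100. 102. 102. 102.]
0.45 [101. 101. 102. 102.]
0.5 [100. 101. 102. 102.]
0.55 [100. 100. 101. 101.]
0.6 [100. 100. 100. 101.]
0.65 [100. 100. 100. 100.]
0.7 [100. 100. 100. 100.]
0.75 [ 99.  99. 100. 100.]
0.8 [100.  99.  99.  99.]
0.85 [100. 100.  99.  99.]
0.9 [100. 100. 100. 100.]
0.95 [100. 100. 100. 100.]
1.0 [101. 101. 101. 100.]
1.05 [100. 100. 100. 101.]
1.1 [99. 99. 99. 99.]
1.15 [100. 100. 100. 100.]
1.2 [100. 100. 100. 100.]
1.25 [100. 100. 100. 100.]
```

```bash
python3 -c "
from plant import bot
print(bot.close_job())"
```

```text
the job is handed in; nothing more can be done
None
```

I handed the job in: the lever was pushed fully open, the index line set to the pointer within about 1 mm (0.6°), the lever pushed home to its stop, and the hand left clear of everything; no verdict came back.

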